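# Leak-test a round marker lamp: load the nest and draw the vacuum

## Task

Leak-test this round marker lamp on the vacuum jig: stack it in the jig's round nest, housing first, then the spacer ring, then the lens, setting each part down (not dropping it in) and letting go of it once it sits flat. Then take the pump plunger by its knob and draw it straight up, without forcing it sideways, until the groove round its rod stands about 5 mm above the top face of the pump block. Finish while still holding the plunger there, gripped and steady, with the stack undisturbed and the other things on the bench left alone.

Things in the scene. Friction and masses are not known exactly. Their poses are not given: they have to be found in the camera images.
- jig: Vacuum jig, fixed to the bench: aluminium base plate 120 (x) x 250 (y) x 12 mm; origin at the centre of the plate's underside, z up. The lamp nest stands on it at y -75 mm, the pump block at y +75 mm; a thin copper air line joins them low down along the plate.
- nest_floor (a point): Centre of the nest's flat pocket floor, on the plate (axes as the jig). Grey ring wall round it 38 mm high, 52 mm bore, top 5.5 mm flared to 61 mm as lead-in, 74 mm outside; two finger reliefs at -x and +x, 37 mm wide at the bore, wider outward, open down to the plate: fingers closing along x fit in them. Stacked from this floor: housing 0-20 mm, spacer 20-28, lens 28-40.
- barrel_mouth (a point): Centre of the bore's mouth in the top face of the pump block on the jig: an aluminium block 44 x 44 mm in plan, 83 mm high on the plate (top face 95 mm above the bench). Straight upright bore 21 mm wide, 75 mm deep, oiled, below this point; z is the bore axis, up.
- housing: Lamp housing, a black plastic round cup, 50 mm diameter, 20 mm high, open at the top with a green LED board inside; origin at the centre of its underside, z up through the open top. Lies upright on the bench at the start. About 60 g.
- spacer: Spacer ring, plain aluminium, 50 mm outside, 36 mm inside, 8 mm thick, the same either way up; origin at the centre of its underside, z up. About 25 g.
- lens: Lens, an opal white plastic disc 50 mm diameter, with a straight edge 8 mm high and a slightly domed top, 12 mm high in all; origin at the centre of its flat underside, z up through the dome. Lies dome up at the start. About 30 g.
- plunger: Pump plunger in the bore, free to slide and turn: steel rod 20 mm thick, 87 mm long below a round black knob; origin at the centre of the rod's lower end, z along the rod to the knob. Its foot (piston) is guided in the bore, 0.5 mm play round it at the mouth. Starts fully home, 12 mm of rod showing; can rise 60 mm. 220 g; the vacuum pulls it back by 0.3 N per mm of draw, so it goes home if let go.
- plunger_knob (a point): Middle of the plunger's knob (28 mm diameter, 30 mm high), on the rod's axis, 102 mm above the rod's lower end: the place to grip. At the start 27 mm above the block's top face.
- plunger_mark (a point): Middle of the dark groove, 3 mm wide, round the plunger rod, 55 mm above the rod's lower end. At the start it is hidden in the bore, 20 mm below the block's top face; it should end about 5 mm above that face, that is, a draw of 25 mm.
- solder_spool: Bystander: grey spool of solder wire standing on the bench, 60 mm diameter, 50 mm high; origin at the centre of its underside.
- oval_lamp: Bystander: finished oval lamp, black, 105 x 45 x 22 mm, lying on the bench; origin at the centre of its underside.
- screwdriver: Bystander: screwdriver with a black handle, 200 mm long, lying on the bench along its x axis.
Not all that is in view belongs to the job. Several things look just like the lens: the one meant starts farthest to the robot's right.

How it is judged (in metres and radians):
On the way, in this order (a step that is already met when the one before it is completed fails the run):
1. the housing sits flat on the nest's floor, let go (z of housing in the frame of nest_floor between -0.002 and 0.002 m and horizontal distance between housing and nest_floor below 0.003 m and angle between housing's own z axis and vertical below 0.05 rad and contact force between the fingers and housing below 0.3 N and linear speed of housing below 0.02 m/s), for 0.2 s.
2. the spacer ring sits flat on the housing in the nest, let go (all of step 1 and z of spacer in the frame of nest_floor between 0.018 and 0.022 m and horizontal distance between spacer and nest_floor below 0.003 m and angle between spacer's own z axis and vertical below 0.05 rad and contact force between the fingers and spacer below 0.3 N and linear speed of spacer below 0.02 m/s), for 0.2 s.
3. the lens sits flat on the spacer in the nest, let go (all of step 2 and z of lens in the frame of nest_floor between 0.026 and 0.03 m and horizontal distance between lens and nest_floor below 0.003 m and angle between lens's own z axis and vertical below 0.05 rad and contact force between the fingers and lens below 0.3 N and linear speed of lens below 0.02 m/s), for 0.2 s.
4. the plunger is drawn straight to its groove and held in the fingers (z of plunger_mark in the frame of barrel_mouth between 0.001 and 0.009 m and angle between the z axis of plunger and the z axis of barrel_mouth, either way round below 0.05 rad and horizontal distance between plunger_mark and barrel_mouth below 0.003 m and contact force between the fingers and plunger above 2 N and linear speed of plunger below 0.01 m/s), for 0.2 s.
At the end, for the whole second after the job is handed in: Lamp parts seated in order in the nest (height 2 mm, centre 3 mm, tilt 0.05 rad), still, not touched. Groove 1 to 9 mm above the block, rod in line (0.05 rad), still, gripped with over 2 N, side load on the bore under 15 N (all of step 3 and all of step 4 and contact force between plunger and jig below 15 N); the arm keeps its last pose, push and grip.
It fails at once if a bystander (spool, oval lamp, screwdriver) is moved by more than 30 mm (distance of any of solder_spool, oval_lamp, screwdriver from where it was at the start of the episode above 0.03 m).
It fails at once if the plunger is forced against its bore with more than 40 N (contact force between plunger and jig above 40 N).
It fails at once if a lamp part is dropped into the nest (faster than 0.5 m/s there) ((horizontal distance between housing and nest_floor below 0.01 m and z of housing in the frame of nest_floor below 0.045 m and linear speed of housing above 0.5 m/s) or (horizontal distance between spacer and nest_floor below 0.01 m and z of spacer in the frame of nest_floor below 0.045 m and linear speed of spacer above 0.5 m/s) or (horizontal distance between lens and nest_floor below 0.01 m and z of lens in the frame of nest_floor below 0.045 m and linear speed of lens above 0.5 m/s)).
It also fails if it takes over 67 s, if anything falls off the work surface, if the arm or the gripper's body presses on something with over 40 N, if the wrist force passes 120 N, or if a joint passes its speed limit or range.

## Robot

A 7-joint arm with a two-finger parallel gripper is mounted at the origin on the work surface. World frame = base frame: x ahead of the robot, y to its left, z up, the work surface at z = 0. Lengths are in mm, angles in rad, forces in N, time in s.
With the tool pointing down it reaches from about 400 to 875 mm from the base axis. Payload 6.5 kg.
Tool frame: the origin (TCP) lies on the centre line of the jaws, within the pads' length; the fingertips stand 22 mm ahead of it and the grasp point (between the pads) lies 3 mm ahead of it; z points along the fingers, y is the line along which they close (so a half turn about z gives the same grasp; the last joint's range is limited). The gripper opens to 88 mm and grips with 3 to 60 N. Pads are 18 mm wide; open, the fingers measure 123 mm over their backs; the gripper's body (75 mm by 187 mm) begins 45 mm behind the grasp point.
Start: joints at [-1.32, 0.536, -0.004, 1.538, 0.003, 1.067, -0.071], TCP at [202.487, 617.648, 260.716] pointing down, gripper open.
Joint ranges: [-2.7, 2.7], [-0.37, 2.16], [-1.27, 1.26], [0.24, 2.4], [-1.31, 4.45], [0.19, 1.91], [-2.76, 2.76]. Speed limits (rad/s): [2.39, 2.39, 3.14, 3.14, 3.14, 3.14, 3.14].

## Interface

Orientations are given as a rotation vector (axis times angle).
In Python, from rig import manip, eyes, job gives the robot as it stands. The module is installed in compiled form; this text tells all that it offers.
- The arm moves only by the tool drive_tool, never from a script. Its argument "moves" is one flat list of numbers, 6 for each row, row after row: the shift along the tool's x, y, z normalised to -1 to 1, where 1 is 0.15 m, then the turn, a rotation vector about the tool's x, y, z normalised to -1 to 1, where 1 is 360 degrees. In form: [tx, ty, tz, ax, ay, az, tx, ty, tz, ax, ay, az, ...]. A call has exactly 10 rows; each row shifts and turns the commanded pose from where the row before left it, along the tool's axes as they then stand; what a row does not reach is not made up. A row lasts 1/8 s, in which the tool goes at most 62.5 mm and 10.7 degrees, less where a joint would pass 70% of its speed; a pose out of reach is approached as far as the arm can. A call with a number of a shift or a turn outside -1 to 1 is refused whole. A call with a gripper value outside its range is refused whole. "fingers" is the opening, from -1 (shut) to 1 (fully open), set as the call begins (left out, the last holds). The fingers move at their own pace and stop on an object; "squeeze" is the grip in N (left out, the last holds). Time passes only in rows, so rows that do not move let the fingers close, or fill a call up. It gives the time, the measured TCP pose, the force, the opening and the grip force at its end, in the units of the state.
- manip.sense(): the state, without advancing time (a new reading comes with each control period).
- eyes.read_camera(name): name is "scene" or "top"; returns the picture (400x640x3 uint8, red, green, blue); there is no depth.
- eyes.calibration(name): a dict with "intrinsics" (3x3 intrinsics, pixels), "k1" (the pictures are not rectified: a ray, as slopes to the right and down, at radius r is drawn at 1 + k1 r^2 times it, then the intrinsics apply), "camera_from_world" (4x4, takes a point from world to camera coordinates). Camera axes: x right, y down, z forward; pixel columns grow to the right and rows downward; lengths in mm; the calibration is good to about 2 mm. A picture is of the moment at which its call begins. calibration takes no time and is no camera call.
- job.close_job(): hands the job in; it is judged then, once.
The state is a dict: "time": time; "joint_pos": joint angles; "qd": joint speeds; "joint_torque": joint torques, N m; "tcp_pos": TCP position; "orientation": TCP orientation; "contact_force": force on the tool from outside, world axes, zero at the start; "torque": the same for the moment, N m; "width": opening from 0.0 (shut) to 1.0 (fully open); "grasp_force": force on a finger pad.
Only numpy, scipy, OpenCV 4.12 (cv2) and the standard library are available. Lean on these libraries where they do the work, as an engineer would, in place of code of your own. Each camera call takes 0.05 s, during which the arm holds its last target. There are 200 camera calls.

## Working session

There is one attempt and no reset: what is moved stays moved. The work goes in short steps, Python scripts to look and compute and a tool call to move; the robot and the scene stay as the last step left them, time stands still between calls to the robot, and variables do not carry over. Pictures are saved under pics/ and viewed, at most 10 in all, crops included, and the job is handed in when it is done.

Besides the shell and the picture viewer there is one more tool, called after ">>>" as a command line: name --argument value ..., lists and objects as JSON in quotes. drive_tool: Moves the arm, as the interface text tells. Its arguments: {"type":"object","properties":{"moves":{"type":"array"},"fingers":{"type":"number"},"squeeze":{"type":"number"}},"required":["moves"]}

```bash
mkdir -p pics; python3 - <<'E'
from rig import manip, eyes, job
import cv2,numpy as np
for n in ("scene","top"):
    im=eyes.read_camera(n); cv2.imwrite(f"pics/{n}0.png",im[:,:,::-1])
    c=eyes.calibration(n); print(n,np.round(c["intrinsics"],1).tolist(),c["k1"],np.round(c["camera_from_world"],3).tolist())
s=manip.sense(); print(s)
E
```

```text
scene [[440.4, 0.0, 323.1], [0.0, 440.4, 206.1], [0.0, 0.0, 1.0]] -0.03808892354635013 [[0.303, 0.953, -0.011, -203.27], [0.793, -0.259, -0.551, -373.08], [-0.528, 0.158, -0.834, 1723.847], [0.0, 0.0, 0.0, 1.0]]
top [[399.9, 0.0, 323.4], [0.0, 399.9, 199.7], [0.0, 0.0, 1.0]] 0.03454387872109788 [[0.018, -1.0, 0.002, 39.878], [-0.994, -0.018, -0.109, 581.986], [0.109, 0.0, -0.994, 1009.042], [0.0, 0.0, 0.0, 1.0]]
{'time': 0.1, 'joint_pos': array([-1.32018653,  0.53708445, -0.00444656,  1.53875928,  0.00257469,
        1.06730617, -0.07121854]), 'qd': array([-0.00110525, -0.00122498,  0.00127937, -0.00309392,  0.00113981,
        0.00195993, -0.00073735]), 'joint_torque': array([ 3.23782770e-03, -5.72081387e+01,  9.94438380e-01, -2.52229571e+01,
       -5.61623136e-02,  1.34179488e-02,  2.98743396e-05]), 'tcp_pos': array([202.33624881, 617.15989298, 259.93630282]), 'orientation': array([-4.95466221e-01, -3.10211654e+00,  2.42471113e-03]), 'contact_force': array([0.49861344, 0.14836361, 0.12062475]), 'torque': array([-0.02785989, -0.01921816,  0.05655394]), 'grasp_force': 0.0, 'width': 1.001170383206656}
```

View pics/scene0.png

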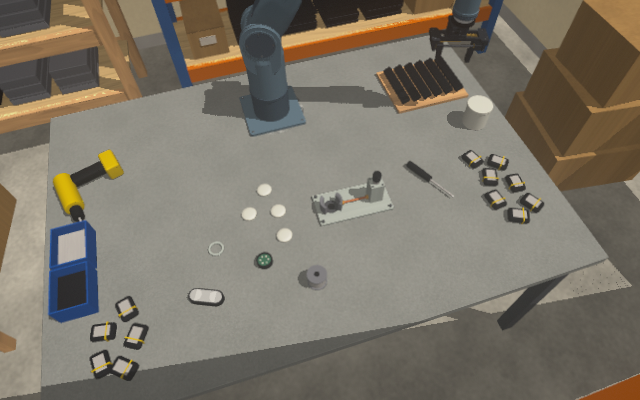

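View pics/top0.png

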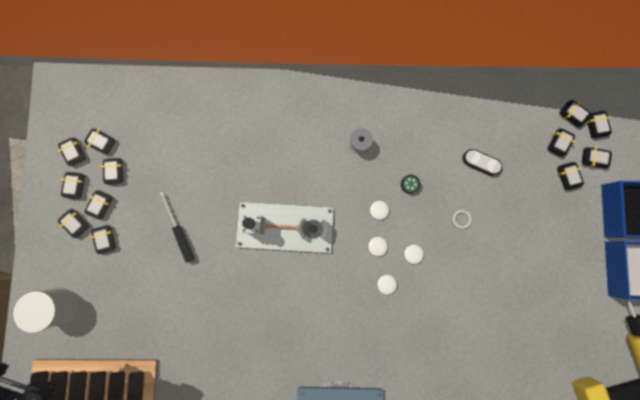

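Candidates for the lens (top view): (379,210), (377,246), (413,254), (387,285). The top picture's right is the robot's right, so the lens is (413,254). The spacer is (461,219), the housing (411,185), and the jig is around (285,228).

```bash
cat > h.py <<'E'
import cv2,numpy as np
from rig import manip,eyes,job
def ray(n,px):
    c=eyes.calibration(n);T=c["camera_from_world"];R=T[:3,:3]
    u=cv2.undistortPoints(np.array(px,float).reshape(-1,1,2),c["intrinsics"],np.array([c["k1"],0,0,0])).reshape(-1,2)
    return -R.T@T[:3,3],np.c_[u,np.ones(len(u))]@R
def onz(n,px,z):
    o,d=ray(n,px); return (o+d*((z-o[2])/d[:,2])[:,None])[:,:2]
def pix(n,P):
    c=eyes.calibration(n);T=c["camera_from_world"]
    r,_=cv2.Rodrigues(T[:3,:3]);return cv2.projectPoints(np.array(P,float).reshape(-1,1,3),r,T[:3,3],c["intrinsics"],np.array([c["k1"],0,0,0]))[0].reshape(-1,2)
def blobs(n,mask,box,amin=20):
    x0,y0,x1,y1=box;m=np.zeros(mask.shape,np.uint8);m[y0:y1,x0:x1]=mask[y0:y1,x0:x1]
    k,l,s,c=cv2.connectedComponentsWithStats(m)
    return [(c[i],s[i]) for i in range(1,k) if s[i,4]>=amin]
E
python3 - <<'E'
from h import *
A=cv2.imread("pics/top0.png");B=cv2.imread("pics/scene0.png")
for n,I,box in(("top",A,(340,160,490,305)),("scene",B,(195,170,305,280))):
    b=I.min(2).astype(np.uint8)
    print(n)
    for c,s in blobs(n,(b>185).astype(np.uint8),box,25): print("white",c.round(1),s,onz(n,c,5)[0].round(1))
    g=I.max(2)
    for c,s in blobs(n,(g<85).astype(np.uint8),box,25): print("dark",c.round(1),s,onz(n,c,10)[0].round(1))
r=lambda I,x,y,w,h,W,H:cv2.resize(I[y:y+h,x:x+w],(W,H),interpolation=cv2.INTER_CUBIC)
a=r(A,230,195,110,65,770,455)[:290+165];b=r(B,305,165,95,65,400,274)
a=r(A,230,195,110,65,550,325);b=r(B,305,165,95,65,400,274)
c=r(A,360,170,110,100,250,227)
d=r(B,205,180,100,95,289,274)
M=np.zeros((600,800,3),np.uint8);M[:325,:550]=a;M[:227,550:]=c;M[326:,:400]=b;M[326:,400:689]=d
cv2.imwrite("pics/m0.png",M)
E
```

```text
top
white [481.7 163. ] [469 160  21  11 123] [ 690.9 -372.5]
white [378.4 209.2] [370 201  18  17 238] [561.3 -96.3]
white [376.9 245.7] [369 237  17  18 250] [464.9 -92.7]
white [413.1 253.4] [405 245  17  18 246] [ 446.5 -187.4]
white [386.  283.9] [378 275  17  18 251] [ 366.6 -116.5]
dark [475.8 167.6] [463 160  27  16  82] [ 677.3 -354.7]
dark [410.1 185.5] [401 175  20  19 107] [ 625.9 -179.7]
scene
white [264.4 189.4] [259 185  12  10 102] [ 364.8 -113.8]
white [278.3 210.3] [272 205  13  12 114] [462.5 -89.8]
white [249.2 213.4] [243 208  13  12 120] [ 444.4 -184.7]
white [284.8 234.7] [279 229  13  12 129] [559.  -93.1]
dark [263.6 261.5] [256 252  17  17  93] [ 633.4 -180.2]
```

View pics/m0.png

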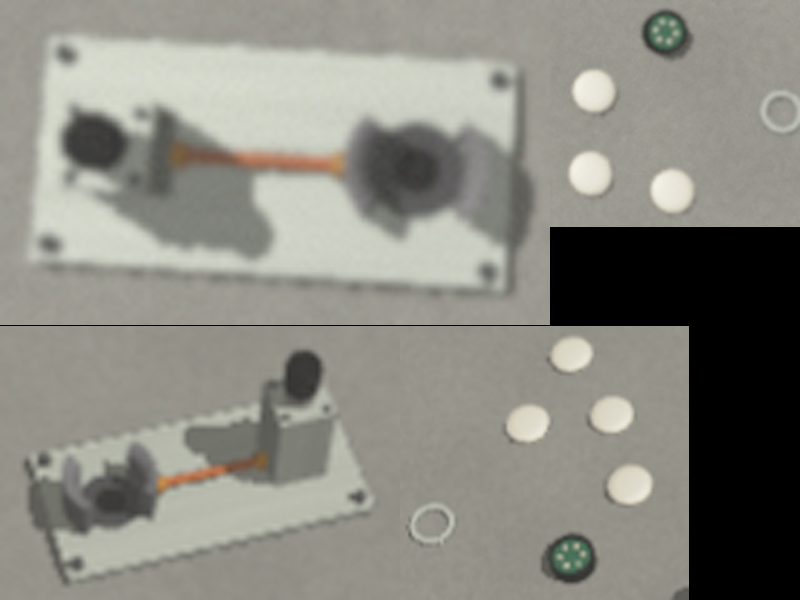

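The crop confirms it: white lens at (413,254), with the ring and housing clear of it. Next come the jig screws and knob, the housing board and the ring.

```bash
python3 - <<'E'
from h import *
I={"top":cv2.imread("pics/top0.png"),"scene":cv2.imread("pics/scene0.png")}
def wc(n,p,r,sign):  # weighted centroid of darkness/brightness vs local median
    x,y=map(int,np.round(p));g=I[n].mean(2)[y-r:y+r+1,x-r:x+r+1];d=np.clip(sign*(g-np.median(g))-12,0,None)
    yy,xx=np.mgrid[y-r:y+r+1,x-r:x+r+1];return np.array([(d*xx).sum(),(d*yy).sum()])/d.sum()
S={"top":[(243.4,206),(330,211),(240,243.6),(327.5,249.4)],"scene":[(389.8,205.6),(322.8,221.3),(315,196.6)]}
for n in I:
    q=[onz(n,wc(n,p,3,-1),13)[0] for p in S[n]];print(n,"screws",np.round(q,1).tolist())
    h=cv2.cvtColor(I[n],cv2.COLOR_BGR2HSV).astype(int)
    box=(395,170,430,205) if n=="top" else (245,245,285,280)
    m=((h[...,0]>50)&(h[...,0]<95)&(h[...,1]>70)).astype(np.uint8)
    m2=((I[n].max(2)<85)|(m>0)).astype(np.uint8)
    for t,mm,z in(("green",m,10),("cup",m2,10)):
        for c,s in blobs(n,mm,box): print(t,c.round(1),s,onz(n,c,z)[0].round(1))
    p=(461,218) if n=="top" else (216,248)
    c=wc(n,p,13,1);print("ring",c,onz(n,c,7)[0].round(1))
    box=(238,210,262,235) if n=="top" else (365,165,390,190)
    for c,s in blobs(n,(I[n].max(2)<70).astype(np.uint8),box,12): print("knob",c.round(1),s,onz(n,c,122)[0].round(1), onz(n,c,137)[0].round(1))
    box=(290,205,330,250) if n=="top" else (318,190,345,218)
    for T in (80,110): 
        for c,s in blobs(n,(I[n].max(2)<T).astype(np.uint8),box,12): print("nest",T,c.round(1),s,onz(n,c,12)[0].round(1))
E
```

```text
top screws [[564.1, 263.4], [553.6, 30.9], [463.8, 267.6], [453.0, 35.2]]
cup [410.2 185. ] [401 175  20  19 134] [ 627.1 -180. ]
ring [461.67165493 218.62992958] [ 540.3 -315.6]
knob [248.6 223.2] [244 219  11   9  71] [512.4 225.8] [511.6 223. ]
nest 80 [309.9 228.4] [304 223  14  13 130] [506.7  84.8]
nest 110 [311.4 228.6] [301 221  22  17 295] [506.2  80.7]
scene screws [[565.7, 265.4], [553.6, 33.5], [453.8, 37.2]]
green [263.3 259.7] [259 257   8   8  27] [ 627.2 -179.7]
cup [263.8 260.8] [256 252  17  17 143] [ 631.2 -178.9]
ring [216.03070294 247.97279828] [ 539.8 -312.3]
knob [376.4 176.4] [373 172   8  10  70] [512.  228.3] [522.3 222.8]
nest 80 [334.  204.8] [328 198  12  12  91] [503.4  91.2]
nest 110 [330.9 205.4] [319 195  23  19 239] [502.4  80.9]
```

```bash
cat > plan.py <<'E'
import sys,json,numpy as np
from scipy.spatial.transform import Rotation as Ro
from rig import manip
# args: wp = x,y,z,yawdeg(of tool y),rows ... (tool down); start: measured pose
def plan(wps,verbose=True):
    s=manip.sense();p=np.array(s["tcp_pos"]);R=Ro.from_rotvec(s["orientation"]);out=[]
    ty=R.apply([0,1,0]);yaw=np.degrees(np.arctan2(ty[1],ty[0]))
    for x,y,z,a,n in wps:
        q=np.array([x,y,z],float);p0=p.copy();y0=yaw
        for i in range(n):
            t=p0+(q-p0)*(i+1)/n;ya=y0+(a-y0)*(i+1)/n
            d=np.round(R.inv().apply(t-p)/150,4);az=np.round((yaw-ya)/360,4)
            out.append([*d,0,0,az]);p=p+R.apply(d*150);R=R*Ro.from_rotvec([0,0,az*2*np.pi]);yaw-=az*360
    for r in out: print(",".join(f"{v:g}" for v in r))
    print("end",p.round(1),round(yaw,2),len(out),"rows; now",s["time"],np.round(s["tcp_pos"],1))
if __name__=="__main__": plan(json.loads(sys.argv[1]))
E
python3 plan.py '[[415,218,250,-2.75,9],[628,-179.5,120,-2.75,11]]'
```

```text
-0.2418,-0.2319,0.0077,0,0,0.023
-0.2727,-0.1946,0.0078,0,0,0.023
-0.2978,-0.1534,0.0077,0,0,0.0231
-0.3169,-0.1086,0.0078,0,0,0.023
-0.3293,-0.0619,0.0077,0,0,0.023
-0.3347,-0.0139,0.0077,0,0,0.023
-0.3332,0.0346,0.0078,0,0,0.0231
-0.3248,0.0823,0.0077,0,0,0.023
-0.3094,0.1283,0.0078,0,0,0.023
-0.2343,0.1405,0.0791,0,0,0
-0.2344,0.1405,0.0791,0,0,0
-0.2343,0.1405,0.0791,0,0,0
-0.2344,0.1404,0.0791,0,0,0
-0.2343,0.1405,0.0791,0,0,0
-0.2344,0.1405,0.0791,0,0,0
-0.2343,0.1405,0.0791,0,0,0
-0.2344,0.1405,0.0791,0,0,0
-0.2343,0.1405,0.0791,0,0,0
-0.2343,0.1405,0.079,0,0,0
-0.2344,0.1405,0.0791,0,0,0
end [ 628.  -179.5  120. ] -2.74 20 rows; now 0.1 [202.3 617.2 259.9]
```

>>> drive_tool --moves '[-0.242,-0.232,0.008,0,0,0.023,-0.273,-0.195,0.008,0,0,0.023,-0.298,-0.153,0.008,0,0,0.023,-0.317,-0.109,0.008,0,0,0.023,-0.329,-0.062,0.008,0,0,0.023,-0.335,-0.014,0.008,0,0,0.023,-0.333,0.035,0.008,0,0,0.023,-0.325,0.082,0.008,0,0,0.023,-0.309,0.128,0.008,0,0,0.023,-0.234,0.14,0.079,0,0,0]' --fingers 1 --squeeze 20

```text
time: 1.35
tcp_pos: [435.8, 180.9, 238.4]
orientation: [2.275, 2.166, 0.002]
contact_force: [0.1, 0.4, -0.6]
width: 1.002
grasp_force: 0.0
```

>>> drive_tool --moves '[-0.234,0.14,0.079,0,0,0,-0.234,0.14,0.079,0,0,0,-0.234,0.14,0.079,0,0,0,-0.234,0.14,0.079,0,0,0,-0.234,0.14,0.079,0,0,0,-0.234,0.14,0.079,0,0,0,-0.234,0.14,0.079,0,0,0,-0.234,0.14,0.079,0,0,0,-0.234,0.14,0.079,0,0,0,-0.234,0.14,0.079,0,0,0]'

```text
time: 2.6
tcp_pos: [628.5, -178.8, 118.7]
orientation: [-2.272, -2.169, 0.0]
contact_force: [-0.1, 0.0, 0.8]
width: 1.001
grasp_force: 0.0
```

```bash
python3 plan.py '[[628,-179.5,25,-2.75,9]]'; python3 - <<'E'
from h import *
A=eyes.read_camera("top")[:,:,::-1];B=eyes.read_camera("scene")[:,:,::-1]
r=lambda I,x,y,w,h,W,H:cv2.resize(I[y:y+h,x:x+w],(W,H),interpolation=cv2.INTER_CUBIC)
cv2.imwrite("pics/a1.png",np.hstack([r(A,350,130,120,100,480,400),r(B,205,190,100,125,320,400)]))
E
```

```text
-0.0005,-0.0003,0.0694,0,0,0
-0.0006,-0.0002,0.0694,0,0,0.0001
-0.0005,-0.0003,0.0695,0,0,-0
-0.0006,-0.0003,0.0694,0,0,0
-0.0005,-0.0003,0.0694,0,0,0
-0.0006,-0.0002,0.0694,0,0,0.0001
-0.0005,-0.0003,0.0694,0,0,0
-0.0005,-0.0003,0.0694,0,0,0
-0.0006,-0.0003,0.0695,0,0,0.0001
end [ 628.  -179.5   25. ] -2.76 9 rows; now 2.6 [ 628.5 -178.8  118.7]
```

View pics/a1.png

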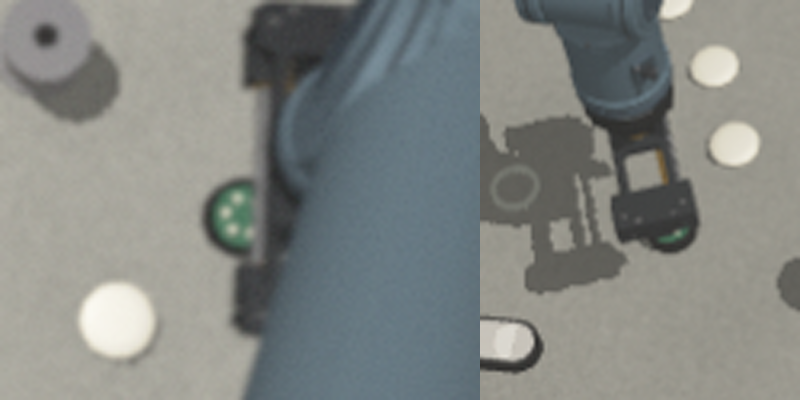

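The gripper sits over the housing; the arm mostly hides it in the top view, but the green is at about (405,183). I'll go down and grip.

>>> drive_tool --moves '[-0.0005,-0.0003,0.07,0,0,0,-0.0005,-0.0003,0.07,0,0,0,-0.0005,-0.0003,0.07,0,0,0,-0.0005,-0.0003,0.07,0,0,0,-0.0005,-0.0003,0.07,0,0,0,-0.0005,-0.0003,0.07,0,0,0,-0.0005,-0.0003,0.07,0,0,0,-0.0005,-0.0003,0.07,0,0,0,-0.0005,-0.0003,0.065,0,0,0,0,0,0,0,0,0]'

```text
time: 3.95
tcp_pos: [627.1, -178.4, 24.9]
orientation: [-2.272, -2.168, 0.001]
contact_force: [-0.0, -0.6, 0.6]
width: 1.0
grasp_force: 0.0
```

>>> drive_tool --moves '[0,0,0,0,0,0,0,0,0,0,0,0,0,0,0,0,0,0,0,0,0,0,0,0,0,0,0,0,0,0,0,0,0,0,0,0,0,0,0,0,0,0,0,0,0,0,0,0,0,0,0,0,0,0,0,0,0,0,0,0]' --fingers -1 --squeeze 20

```text
time: 5.2
tcp_pos: [627.9, -178.5, 26.0]
orientation: [2.272, 2.169, 0.001]
contact_force: [0.1, -0.5, 3.7]
width: 0.557
grasp_force: 20.0
```

```bash
python3 plan.py '[[628,-179.5,125,-2.75,4],[505.6,75.4,125,-2.75,6]]'; python3 -c "
from rig import manip;print(manip.sense())"
```

```text
-0.0016,0.0002,-0.1649,0,0,0.0001
-0.0016,0.0003,-0.165,0,0,0
-0.0016,0.0002,-0.1649,0,0,0.0001
-0.0016,0.0003,-0.1649,0,0,0
0.2764,-0.1494,-0.0001,0,0,0
0.2764,-0.1494,-0.0001,0,0,0
0.2764,-0.1494,-0,0,0,0
0.2764,-0.1493,-0.0001,0,0,0
0.2764,-0.1494,-0.0001,0,0,0
0.2764,-0.1494,-0.0001,0,0,0
end [505.6  75.4 125. ] -2.74 10 rows; now 5.2 [ 627.9 -178.5   26. ]
{'time': 5.2, 'joint_pos': array([-0.01635243,  0.87377019,  0.33211487,  1.65095343, -0.40615639,
        0.68534385,  0.47627311]), 'qd': array([-0.0004853 ,  0.00018535, -0.00011699, -0.0006267 ,  0.00157366,
       -0.00035641,  0.00028884]), 'joint_torque': array([ 3.36542772e-01, -6.02996993e+01,  8.46381247e+00, -1.54339939e+01,
        8.21781904e-02,  9.09016281e-02, -2.55082705e-03]), 'tcp_pos': array([ 627.94797344, -178.53894284,   26.04177754]), 'orientation': array([2.27228429e+00, 2.16889758e+00, 5.17354977e-04]), 'contact_force': array([ 0.12610761, -0.54792659,  3.73304052]), 'torque': array([ 0.02172156, -0.0282011 ,  0.03467541]), 'grasp_force': 20.000535249710083, 'width': 0.5573404051697558}
```

>>> drive_tool --moves '[0,0,-0.165,0,0,0,0,0,-0.165,0,0,0,0,0,-0.165,0,0,0,0,0,-0.165,0,0,0,0.276,-0.149,0,0,0,0,0.276,-0.149,0,0,0,0,0.276,-0.149,0,0,0,0,0.276,-0.149,0,0,0,0,0.276,-0.149,0,0,0,0,0.276,-0.149,0,0,0,0]'

```text
time: 6.45
tcp_pos: [504.6, 77.0, 126.0]
orientation: [2.273, 2.169, 0.001]
contact_force: [0.1, 0.4, -0.4]
width: 0.563
grasp_force: 20.0
```

```bash
python3 - <<'E'
from h import *
s=manip.sense();print(s["tcp_pos"].round(1),s["width"],s["grasp_force"])
A=eyes.read_camera("top")[:,:,::-1];B=eyes.read_camera("scene")[:,:,::-1]
cv2.imwrite("pics/top2.png",A);cv2.imwrite("pics/scene2.png",B)
r=lambda I,x,y,w,h,W,H:cv2.resize(I[y:y+h,x:x+w],(W,H),interpolation=cv2.INTER_CUBIC)
cv2.imwrite("pics/a2.png",np.hstack([r(A,270,190,80,80,400,400),r(B,300,150,80,80,400,400)]))
E
```

```text
[504.6  77.  126. ] 0.5625599589856608 19.99881774187088
```

View pics/a2.png

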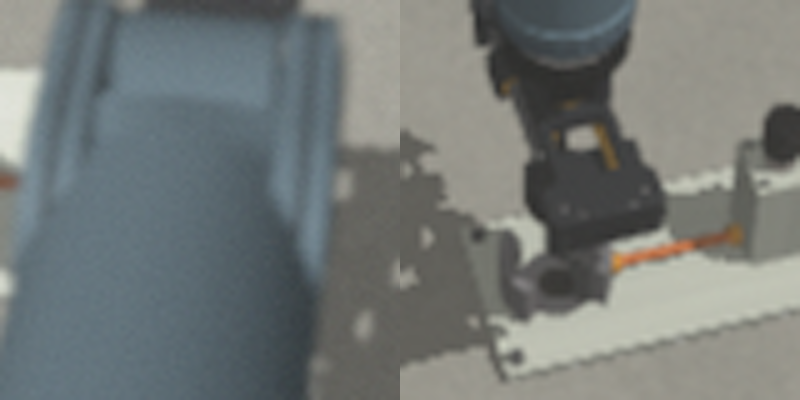

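>>> drive_tool --moves '[-0.004,0.006,0.04,0,0,0,0,0,0.06,0,0,0,0,0,0.06,0,0,0,0,0,0.06,0,0,0,0,0,0.06,0,0,0,0,0,0.05,0,0,0,0,0,0.02,0,0,0,0,0,0.02,0,0,0,0,0,0,0,0,0,0,0,0,0,0,0]'

```text
time: 7.8
tcp_pos: [506.3, 76.0, 69.4]
orientation: [-2.271, -2.17, -0.001]
contact_force: [0.7, 3.4, -0.8]
width: 0.56
grasp_force: 20.0
```

>>> drive_tool --moves '[0.005,0,0,0,0,0,0,0,0.01,0,0,0,0,0,0.01,0,0,0,0,0,0.01,0,0,0,0,0,0.01,0,0,0,0,0,0.01,0,0,0,0,0,0.01,0,0,0,0,0,0,0,0,0,0,0,0,0,0,0,0,0,0,0,0,0]'

```text
time: 9.05
tcp_pos: [506.3, 76.2, 60.2]
orientation: [-2.272, -2.169, -0.0]
contact_force: [0.9, 5.3, -0.5]
width: 0.558
grasp_force: 20.0
```

>>> drive_tool --moves '[0.008,0.001,0,0,0,0,0,0,0.02,0,0,0,0,0,0.02,0,0,0,0,0,0.02,0,0,0,0,0,0.02,0,0,0,0,0,0.02,0,0,0,0,0,0.02,0,0,0,0,0,0.01,0,0,0,0,0,0.01,0,0,0,0,0,0,0,0,0]'

```text
time: 10.3
tcp_pos: [506.4, 77.1, 39.3]
orientation: [-2.273, -2.169, 0.0]
contact_force: [0.3, 0.2, -0.4]
width: 0.56
grasp_force: 20.0
```

>>> drive_tool --moves '[0,0,0.005,0,0,0,0,0,0,0,0,0,0,0,0.005,0,0,0,0,0,0,0,0,0,0,0,0.005,0,0,0,0,0,0,0,0,0,0,0,0,0,0,0,0,0,0,0,0,0,0,0,0,0,0,0,0,0,0,0,0,0]'

```text
time: 11.55
tcp_pos: [506.5, 77.2, 37.9]
orientation: [-2.273, -2.169, -0.001]
contact_force: [-4.2, -0.8, 13.0]
width: 0.56
grasp_force: 20.0
```

>>> drive_tool --moves '[0,0,-0.004,0,0,0,0,0,0,0,0,0,0,0,0,0,0,0,0,0,0,0,0,0,0,0,-0.1,0,0,0,0,0,-0.2,0,0,0,0,0,-0.2,0,0,0,0,0,-0.1,0,0,0,0,0,0,0,0,0,0,0,0,0,0,0]' --fingers 0.45

```text
time: 12.8
tcp_pos: [505.9, 77.2, 127.0]
orientation: [-2.272, -2.169, 0.002]
contact_force: [-0.3, 0.1, 0.4]
width: 0.726
grasp_force: 0.0
```

```bash
python3 plan.py '[[540.5,-313.5,110,-2.75,9],[540.5,-313.5,24,-2.75,8]]'; python3 - <<'E'
from h import *
B=eyes.read_camera("scene")[:,:,::-1]
cv2.imwrite("pics/a3.png",cv2.resize(B[160:240,300:400],(600,480),interpolation=cv2.INTER_CUBIC))
E
```

```text
-0.2879,0.0391,0.0126,0,0,0
-0.2878,0.039,0.0127,0,0,0.0001
-0.2879,0.0393,0.0126,0,0,-0
-0.2878,0.0392,0.0127,0,0,0
-0.2879,0.0392,0.0126,0,0,0
-0.2878,0.0393,0.0126,0,0,0.0001
-0.2878,0.0394,0.0127,0,0,0
-0.2879,0.0394,0.0126,0,0,0
-0.2878,0.0394,0.0127,0,0,0.0001
0,0.0001,0.0717,0,0,-0
0.0001,0.0001,0.0716,0,0,-0
-0,0.0001,0.0717,0,0,-0
0,0,0.0716,0,0,-0
0,0.0001,0.0717,0,0,-0
0.0001,0.0001,0.0717,0,0,-0
-0,0.0001,0.0716,0,0,-0
0,0.0001,0.0717,0,0,-0
end [ 540.5 -313.5   24. ] -2.76 17 rows; now 12.8 [505.9  77.2 127. ]
```

View pics/a3.png

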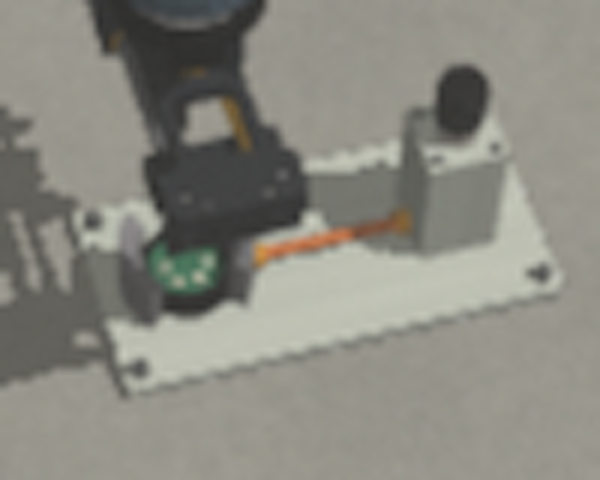

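The green board sits level inside the nest at scene (331,204), so the housing is seated. On to the spacer.

>>> drive_tool --moves '[-0.288,0.039,0.0126,0,0,0,-0.288,0.039,0.0126,0,0,0,-0.288,0.039,0.0126,0,0,0,-0.288,0.039,0.0126,0,0,0,-0.288,0.039,0.0126,0,0,0,-0.288,0.039,0.0126,0,0,0,-0.288,0.039,0.0126,0,0,0,-0.288,0.039,0.0126,0,0,0,-0.288,0.039,0.0126,0,0,0,0,0,0.04,0,0,0]' --fingers 1

```text
time: 14.1
tcp_pos: [539.4, -318.3, 103.9]
orientation: [2.278, 2.162, -0.004]
contact_force: [-0.5, 0.6, 0.3]
width: 0.998
grasp_force: 0.0
```

```bash
python3 plan.py '[[540.3,-314,24,-2.75,8]]'
```

```text
0.0038,0.0006,0.0666,0,0,-0.0001
0.0038,0.0006,0.0665,0,0,-0.0001
0.0038,0.0006,0.0666,0,0,-0
0.0038,0.0006,0.0665,0,0,-0.0001
0.0038,0.0006,0.0666,0,0,-0.0001
0.0038,0.0006,0.0665,0,0,-0.0001
0.0038,0.0007,0.0666,0,0,-0.0001
0.0038,0.0006,0.0665,0,0,-0.0001
end [ 540.3 -314.    24. ] -2.74 8 rows; now 14.1 [ 539.4 -318.3  103.9]
```

>>> drive_tool --moves '[0,0,0.08,0,0,0,0,0,0.08,0,0,0,0,0,0.08,0,0,0,0,0,0.08,0,0,0,0,0,0.08,0,0,0,0,0,0.06,0,0,0,0,0,0.04,0,0,0,0,0,0,0,0,0,0,0,0,0,0,0,0,0,0,0,0,0]'

```text
time: 15.35
tcp_pos: [541.2, -313.9, 30.1]
orientation: [2.272, 2.169, 0.0]
contact_force: [-0.0, -0.5, -0.2]
width: 0.997
grasp_force: 0.0
```

>>> drive_tool --moves '[0,-0.004,0.02,0,0,0,0,0,0.02,0,0,0,0,0,0,0,0,0,0,0,0,0,0,0,0,0,0,0,0,0,0,0,0,0,0,0,0,0,0,0,0,0,0,0,0,0,0,0,0,0,0,0,0,0,0,0,0,0,0,0]' --fingers -1 --squeeze 20

```text
time: 16.6
tcp_pos: [540.3, -313.7, 23.7]
orientation: [2.273, 2.169, 0.0]
contact_force: [0.6, 0.4, -0.5]
width: 0.559
grasp_force: 20.0
```

```bash
python3 plan.py '[[540.3,-314,125,-2.75,3],[506.4,76.1,125,-2.75,10]]'
```

```text
-0.0007,-0,-0.2251,0,0,0.0001
-0.0008,-0.0001,-0.2252,0,0,0
-0.0007,-0,-0.2251,0,0,0.0001
0.2587,-0.035,-0,0,0,0
0.2587,-0.035,-0,0,0,0
0.2587,-0.0351,-0,0,0,0
0.2587,-0.035,-0,0,0,0
0.2586,-0.035,-0.0001,0,0,0
0.2587,-0.035,0,0,0,0
0.2587,-0.035,0,0,0,0
0.2587,-0.035,0,0,0,0
0.2587,-0.0351,-0,0,0,0
0.2587,-0.035,-0,0,0,0
end [506.4  76.1 125. ] -2.74 13 rows; now 16.6 [ 540.3 -313.7   23.7]
```

>>> drive_tool --moves '[0,0,-0.225,0,0,0,0,0,-0.225,0,0,0,0,0,-0.225,0,0,0,0.2587,-0.035,0,0,0,0,0.2587,-0.035,0,0,0,0,0.2587,-0.035,0,0,0,0,0.2587,-0.035,0,0,0,0,0.2587,-0.035,0,0,0,0,0.2587,-0.035,0,0,0,0,0.2587,-0.035,0,0,0,0]'

```text
time: 17.85
tcp_pos: [516.1, -39.4, 125.1]
orientation: [2.273, 2.169, 0.001]
contact_force: [0.4, -0.2, -0.1]
width: 0.559
grasp_force: 20.0
```

>>> drive_tool --moves '[0.2587,-0.035,0,0,0,0,0.2587,-0.035,0,0,0,0,0.25,-0.035,0,0,0,0,0,0,0.06,0,0,0,0,0,0.08,0,0,0,0,0,0.08,0,0,0,0,0,0.06,0,0,0,0,0,0.03,0,0,0,0,0,0,0,0,0,0,0,0,0,0,0]'

```text
time: 19.1
tcp_pos: [506.1, 75.1, 78.7]
orientation: [2.273, 2.169, 0.001]
contact_force: [-0.8, 0.1, 0.1]
width: 0.555
grasp_force: 20.0
```

>>> drive_tool --moves '[0.008,0.002,0,0,0,0,0,0,0.015,0,0,0,0,0,0.015,0,0,0,0,0,0.015,0,0,0,0,0,0.015,0,0,0,0,0,0.015,0,0,0,0,0,0.015,0,0,0,0,0,0,0,0,0,0,0,0,0,0,0,0,0,0,0,0,0]'

```text
time: 20.35
tcp_pos: [506.6, 76.8, 65.1]
orientation: [2.272, 2.169, 0.001]
contact_force: [0.7, 4.5, 3.7]
width: 0.555
grasp_force: 20.0
```

>>> drive_tool --moves '[0.007,0,0,0,0,0,0,0,0,0,0,0,0,0,0.01,0,0,0,0,0,0.01,0,0,0,0,0,0.01,0,0,0,0,0,0.01,0,0,0,0,0,0.007,0,0,0,0,0,0,0,0,0,0,0,0,0,0,0,0,0,0,0,0,0]'

```text
time: 21.6
tcp_pos: [506.2, 77.9, 57.7]
orientation: [-2.272, -2.169, -0.0]
contact_force: [0.7, 5.3, 1.2]
width: 0.557
grasp_force: 20.0
```

>>> drive_tool --moves '[0.007,0.001,0,0,0,0,0,0,0,0,0,0,0,0,0.005,0,0,0,0,0,0.005,0,0,0,0,0,0.005,0,0,0,0,0,0,0,0,0,0,0,0,0,0,0,0,0,0,0,0,0,0,0,0,0,0,0,0,0,0,0,0,0]'

```text
time: 22.85
tcp_pos: [506.4, 78.2, 55.6]
orientation: [2.273, 2.169, -0.0]
contact_force: [-0.3, -0.4, 2.9]
width: 0.559
grasp_force: 20.0
```

>>> drive_tool --moves '[0,0,0.004,0,0,0,0,0,0.003,0,0,0,0,0,0,0,0,0,0,0,0,0,0,0,0,0,0,0,0,0,0,0,0,0,0,0,0,0,0,0,0,0,0,0,0,0,0,0,0,0,0,0,0,0,0,0,0,0,0,0]'

```text
time: 24.1
tcp_pos: [506.5, 78.1, 55.0]
orientation: [2.273, 2.169, 0.0]
contact_force: [-2.3, 0.4, 9.2]
width: 0.557
grasp_force: 20.0
```

Seated. I'll release, lift and head for the lens.

>>> drive_tool --moves '[0,0,-0.004,0,0,0,0,0,0,0,0,0,0,0,0,0,0,0,0,0,0,0,0,0,0,0,-0.1,0,0,0,0,0,-0.2,0,0,0,0,0,-0.15,0,0,0,0,0,0,0,0,0,0,0,0,0,0,0,0,0,0,0,0,0]' --fingers 0.45

```text
time: 25.35
tcp_pos: [505.9, 78.3, 121.9]
orientation: [-2.272, -2.169, 0.002]
contact_force: [0.3, 0.6, -0.2]
width: 0.725
grasp_force: 0.0
```

```bash
python3 plan.py '[[445.5,-186,110,-2.75,7],[445.5,-186,24,-2.75,8]]'; python3 - <<'E'
from h import *
B=eyes.read_camera("scene")[:,:,::-1]
cv2.imwrite("pics/a4.png",cv2.resize(B[170:235,305:385],(600,480),interpolation=cv2.INTER_CUBIC))
E
```

```text
-0.2541,-0.0457,0.0116,0,0,0
-0.2541,-0.0457,0.0115,0,0,0.0001
-0.2541,-0.0456,0.0116,0,0,-0
-0.2541,-0.0456,0.0116,0,0,0
-0.2541,-0.0455,0.0115,0,0,0.0001
-0.2542,-0.0454,0.0116,0,0,-0
-0.2541,-0.0455,0.0116,0,0,0
0,0.0001,0.0717,0,0,0
0.0001,0.0001,0.0716,0,0,0
-0,0.0001,0.0717,0,0,0
0,0.0001,0.0717,0,0,0
0.0001,0.0001,0.0716,0,0,0
-0,0.0001,0.0717,0,0,0
0,0.0001,0.0716,0,0,0
0.0001,0.0002,0.0717,0,0,0
end [ 445.5 -186.    24. ] -2.74 15 rows; now 25.35 [505.9  78.3 121.9]
```

View pics/a4.png

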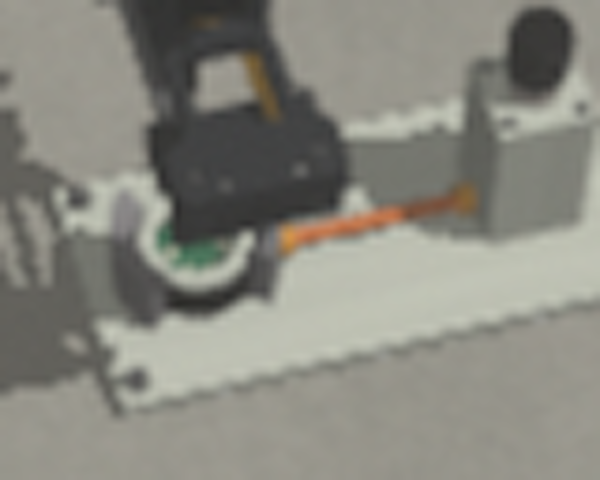

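The ring lies level on the housing around scene (331,203). Now for the lens.

>>> drive_tool --moves '[-0.254,-0.0456,0.0116,0,0,0,-0.254,-0.0456,0.0116,0,0,0,-0.254,-0.0456,0.0116,0,0,0,-0.254,-0.0456,0.0116,0,0,0,-0.254,-0.0456,0.0116,0,0,0,-0.254,-0.0456,0.0116,0,0,0,-0.254,-0.0456,0.0116,0,0,0,0,0,0.05,0,0,0,0,0,0.08,0,0,0,0,0,0.08,0,0,0]' --fingers 1

```text
time: 26.65
tcp_pos: [446.4, -184.3, 77.8]
orientation: [-2.269, -2.171, -0.0]
contact_force: [0.1, 0.3, -0.6]
width: 0.998
grasp_force: 0.0
```

>>> drive_tool --moves '[0,0,0.08,0,0,0,0,0,0.08,0,0,0,0,0,0.08,0,0,0,0,0,0.06,0,0,0,0,0,0.03,0,0,0,0,0,0,0,0,0,0,0,0,0,0,0,0,0,0,0,0,0,0,0,0,0,0,0,0,0,0,0,0,0]'

```text
time: 27.9
tcp_pos: [446.3, -185.8, 29.6]
orientation: [2.272, 2.169, 0.0]
contact_force: [0.3, -0.4, 0.4]
width: 1.001
grasp_force: 0.0
```

>>> drive_tool --moves '[0,-0.005,0.02,0,0,0,0,0,0.02,0,0,0,0,0,0,0,0,0,0,0,0,0,0,0,0,0,0,0,0,0,0,0,0,0,0,0,0,0,0,0,0,0,0,0,0,0,0,0,0,0,0,0,0,0,0,0,0,0,0,0]' --fingers -1 --squeeze 20

```text
time: 29.15
tcp_pos: [445.5, -185.8, 23.5]
orientation: [2.273, 2.169, 0.0]
contact_force: [0.2, -0.1, 0.1]
width: 0.553
grasp_force: 20.0
```

```bash
python3 plan.py '[[445.5,-186,125,-2.75,3],[506.4,77.5,125,-2.75,7]]'
```

```text
-0.0005,0,-0.2256,0,0,0.0001
-0.0006,0.0001,-0.2256,0,0,0.0001
-0.0005,0,-0.2256,0,0,0
0.2534,0.0459,0,0,0,0
0.2535,0.046,0,0,0,0
0.2534,0.0459,0,0,0,0
0.2535,0.0459,0,0,0,0
0.2534,0.046,0,0,0,0
0.2534,0.0459,0,0,0,0
0.2535,0.0459,0,0,0,0
end [506.4  77.5 125. ] -2.74 10 rows; now 29.15 [ 445.5 -185.8   23.5]
```

>>> drive_tool --moves '[0,0,-0.225,0,0,0,0,0,-0.225,0,0,0,0,0,-0.225,0,0,0,0.253,0.046,0,0,0,0,0.253,0.046,0,0,0,0,0.253,0.046,0,0,0,0,0.253,0.046,0,0,0,0,0.253,0.046,0,0,0,0,0.253,0.046,0,0,0,0,0.253,0.046,0,0,0,0]'

```text
time: 30.4
tcp_pos: [506.2, 78.6, 124.8]
orientation: [2.273, 2.169, 0.0]
contact_force: [-0.1, -0.3, -0.7]
width: 0.556
grasp_force: 20.0
```

>>> drive_tool --moves '[0,0,0.06,0,0,0,0,0,0.08,0,0,0,0,0,0.08,0,0,0,0,0,0.06,0,0,0,0,0,0.03,0,0,0,0,0,0,0,0,0,0,0,0,0,0,0,0,0,0,0,0,0,0,0,0,0,0,0,0,0,0,0,0,0]'

```text
time: 31.65
tcp_pos: [506.2, 77.4, 78.3]
orientation: [2.272, 2.169, 0.0]
contact_force: [0.3, 0.0, -0.4]
width: 0.551
grasp_force: 20.0
```

Down 11 mm to 67.

>>> drive_tool --moves '[0,0.001,0.015,0,0,0,0,0,0.015,0,0,0,0,0,0.015,0,0,0,0,0,0.01,0,0,0,0,0,0.01,0,0,0,0,0,0.01,0,0,0,0,0,0,0,0,0,0,0,0,0,0,0,0,0,0,0,0,0,0,0,0,0,0,0]'

```text
time: 32.9
tcp_pos: [506.3, 77.9, 67.0]
orientation: [-2.272, -2.169, -0.001]
contact_force: [0.6, 5.1, -1.0]
width: 0.558
grasp_force: 20.0
```

>>> drive_tool --moves '[0.007,0,0,0,0,0,0,0,0,0,0,0,0,0,0.006,0,0,0,0,0,0.006,0,0,0,0,0,0.004,0,0,0,0,0,0,0,0,0,0,0,0,0,0,0,0,0,0,0,0,0,0,0,0,0,0,0,0,0,0,0,0,0]'

```text
time: 34.15
tcp_pos: [506.3, 78.2, 64.6]
orientation: [2.273, 2.169, -0.0]
contact_force: [0.9, 0.7, -0.6]
width: 0.56
grasp_force: 20.0
```

>>> drive_tool --moves '[0,0,0.004,0,0,0,0,0,0.004,0,0,0,0,0,0.003,0,0,0,0,0,0,0,0,0,0,0,0,0,0,0,0,0,0,0,0,0,0,0,0,0,0,0,0,0,0,0,0,0,0,0,0,0,0,0,0,0,0,0,0,0]'

```text
time: 35.4
tcp_pos: [506.3, 78.3, 63.4]
orientation: [-2.273, -2.169, -0.0]
contact_force: [-2.3, 0.3, 7.2]
width: 0.556
grasp_force: 20.0
```

>>> drive_tool --moves '[0,0,-0.004,0,0,0,0,0,0,0,0,0,0,0,0,0,0,0,0,0,0,0,0,0,0,0,-0.1,0,0,0,0,0,-0.2,0,0,0,0,0,-0.25,0,0,0,0,0,-0.22,0,0,0,0,0,0,0,0,0,0,0,0,0,0,0]' --fingers 0.45

```text
time: 36.65
tcp_pos: [505.9, 78.5, 178.9]
orientation: [-2.272, -2.169, 0.0]
contact_force: [0.6, -0.1, -0.0]
width: 0.726
grasp_force: 0.0
```

```bash
python3 plan.py '[[513.2,227,178,-2.75,4]]'; python3 - <<'E'
from h import *
B=eyes.read_camera("scene")[:,:,::-1]
cv2.imwrite("pics/a5.png",cv2.resize(B[170:235,305:385],(600,480),interpolation=cv2.INTER_CUBIC))
E
```

```text
0.2478,0.0006,0.0016,0,0,0.0001
0.2478,0.0005,0.0015,0,0,0
0.2478,0.0005,0.0016,0,0,0.0001
0.2479,0.0004,0.0016,0,0,0
end [513.2 227.  178. ] -2.73 4 rows; now 36.65 [505.9  78.5 178.9]
```

View pics/a5.png

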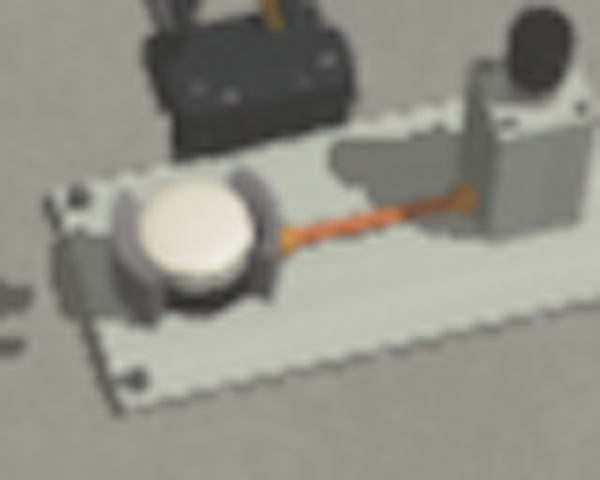

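The lens sits level in the nest at scene (331,201). Moving to the knob.

>>> drive_tool --moves '[0.248,0.0006,0,0,0,0,0.248,0.0006,0,0,0,0,0.248,0.0006,0,0,0,0,0.247,0.0006,0,0,0,0,0,0,0.06,0,0,0,0,0,0.09,0,0,0,0,0,0.09,0,0,0,0,0,0.07,0,0,0,0,0,0.03,0,0,0,0,0,0,0,0,0]'

```text
time: 37.95
tcp_pos: [513.6, 226.6, 127.8]
orientation: [-2.273, -2.169, 0.001]
contact_force: [0.3, -0.0, 0.3]
width: 0.723
grasp_force: 0.0
```

>>> drive_tool --moves '[0,0,0,0,0,0,0,0,0,0,0,0,0,0,0,0,0,0,0,0,0,0,0,0,0,0,0,0,0,0,0,0,0,0,0,0,0,0,0,0,0,0,0,0,0,0,0,0,0,0,0,0,0,0,0,0,0,0,0,0]' --fingers -1 --squeeze 5

```text
time: 39.2
tcp_pos: [513.6, 226.9, 128.1]
orientation: [-2.273, -2.169, -0.0]
contact_force: [-1.4, 0.5, 3.3]
width: 0.314
grasp_force: 5.0
```

>>> drive_tool --moves '[0,0,0,0,0,0,0,0,0,0,0,0,0,0,0,0,0,0,0,0,0,0,0,0,0,0,0,0,0,0,0,0,0,0,0,0,0,0,0,0,0,0,0,0,0,0,0,0,0,0,0,0,0,0,0,0,0,0,0,0]' --squeeze 35

```text
time: 40.45
tcp_pos: [513.7, 226.9, 128.1]
orientation: [2.272, 2.169, 0.0]
contact_force: [-1.0, -0.2, 4.4]
width: 0.304
grasp_force: 35.0
```

>>> drive_tool --moves '[0,-0.001,-0.005,0,0,0,0,0,-0.01,0,0,0,0,0,-0.01,0,0,0,0,0,-0.01,0,0,0,0,0,-0.01,0,0,0,0,0,-0.01,0,0,0,0,0,-0.01,0,0,0,0,0,0,0,0,0,0,0,0,0,0,0,0,0,0,0,0,0]'

```text
time: 41.7
tcp_pos: [513.4, 226.9, 137.8]
orientation: [-2.272, -2.169, 0.0]
contact_force: [0.9, 1.4, -3.9]
width: 0.304
grasp_force: 35.0
```

>>> drive_tool --moves '[0,0,-0.01,0,0,0,0,0,-0.015,0,0,0,0,0,-0.015,0,0,0,0,0,-0.015,0,0,0,0,0,-0.015,0,0,0,0,0,-0.015,0,0,0,0,0,-0.01,0,0,0,0,0,-0.007,0,0,0,0,0,0,0,0,0,0,0,0,0,0,0]'

```text
time: 42.95
tcp_pos: [513.3, 226.8, 153.1]
orientation: [-2.272, -2.169, 0.0]
contact_force: [0.4, -0.1, -9.3]
width: 0.307
grasp_force: 35.0
```

>>> drive_tool --moves '[0,0,0,0,0,0,0,0,0,0,0,0,0,0,0,0,0,0,0,0,0,0,0,0,0,0,0,0,0,0,0,0,0,0,0,0,0,0,0,0,0,0,0,0,0,0,0,0,0,0,0,0,0,0,0,0,0,0,0,0]'

```text
time: 44.2
tcp_pos: [513.4, 226.9, 153.0]
orientation: [-2.272, -2.169, 0.0]
contact_force: [1.1, -0.1, -9.3]
width: 0.306
grasp_force: 35.0
```

```bash
python3 - <<'E'
from h import *
s=manip.sense();print(s["tcp_pos"],s["contact_force"],s["torque"],s["orientation"])
B=eyes.read_camera("scene")[:,:,::-1]
p=pix("scene",[[513.4,227,95],[513.4,227,100],[513.4,227,132]]);print(p)
cv2.imwrite("pics/a6.png",cv2.resize(B[150:215,315:395],(640,520),interpolation=cv2.INTER_CUBIC))
E
```

```text
[513.37341249 226.8685314  153.04177222] [ 1.05274703 -0.07242068 -9.33813433] [-0.04574383 -0.10204829  0.00700458] [-2.27248839e+00 -2.16914894e+00  1.83692427e-04]
[[375.42664457 181.98437721]
 [375.56376299 181.04991319]
 [376.46042727 174.93624452]]
```

View pics/a6.png

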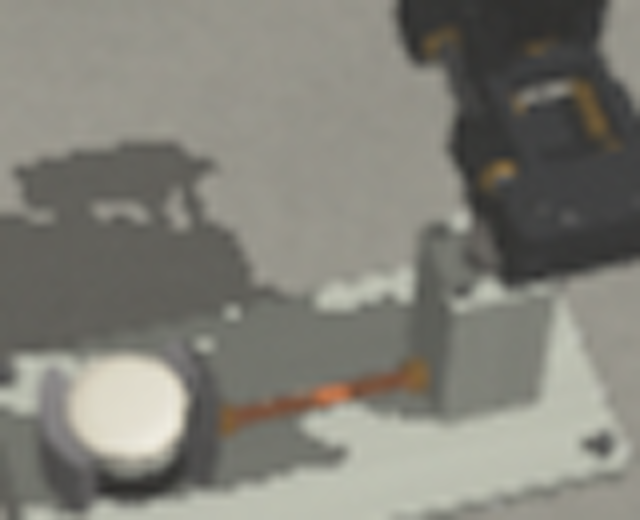

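The rod stands out of the block under the fingers and the lens is undisturbed. TCP rise is about 25 mm, and the 9.3 N pull matches a draw of about 24–25 mm. Side force is about 1 N, so I'm handing in.

```bash
python3 -c "
from rig import job;print(job.close_job())"
```

```text
the job is handed in; nothing more can be done
None
```

The job is handed in: housing, spacer and lens are stacked in the nest, and the plunger is held at a draw of about 25 mm (from arm travel and pull force, since the groove itself was hidden from the cameras); no verdict came back.

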